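# Set the click-stop sleeve of a microscope camera adapter

## Task

Set the slimmer of the two camera adapter tubes to 4: turn its click-stop sleeve until the white pointer rests in the click at the row of four dots, then let go. Leave the broader tube's setting and the small eyepiece standing between the tubes as they are.

Things in the scene. Friction and masses are not known exactly. Their poses are not given: they have to be found in the camera images.
- slim_dock: The slimmer tube's fixed round dock, 124 mm across; its black scale disc is 40 mm above the bench. Origin: centre of the underside on the tube's axis, z up, x to mid-scale. Above the disc: the turning sleeve, a dark ribbed cylinder 46 mm in diameter, 40 to 80 mm above the bench, gripped across any diameter; then a fixed black nose 32 mm across, top at 95 mm. Fingers have free room around it.
- slim_sleeve (a joint): Turn of that sleeve, rad, anticlockwise from above: 0 at number 1, 1.309 at number 4, stop at 2.182. Numbers 1 to 6 are radial rows of 1 to 6 white dots on the disc, 25 degrees apart. A white tooth 5 mm high at the sleeve's foot, 31 mm from the axis, points at the number. Starts at 1, 2 or 3. A click at each number takes about 0.07 N m to leave; let go, it settles in the nearest.
- broad_pointer (a point): Tip of the broader tube's white pointer, 41 mm from its axis, 43 mm above the bench; to be left where it is. That tube is alike, but the sleeve is 66 mm in diameter, the nose 50 mm and the dock 144 mm across. The two tubes stand side by side (either one on the left), axes at least 260 mm apart.
- eyepiece: A loose black eyepiece, 33 mm in diameter and 50 mm tall, about 90 g, standing upright on the bench between the tubes. Origin: centre of its underside, z up. To be left standing.
Not all that is in view belongs to the job. Of the things that look like the eyepiece, take the one that is farthest from the robot's base at the start.

How it is judged:
At the end, for the whole second after the job is handed in: The slimmer tube's sleeve is at rest within 10 degrees of number 4, the broader tube's pointer is within 8 mm of where it was, and the eyepiece stands upright within 30 mm of where it was (value of joint slim_sleeve between 1.134 and 1.484 rad and velocity of joint slim_sleeve between -0.1 and 0.1 rad/s and distance of broad_pointer from where it was at the start of the episode below 0.008 m and angle between eyepiece's own z axis and vertical below 0.2 rad and distance of eyepiece from where it was at the start of the episode below 0.03 m); the robot touches nothing.
It fails at once if the broader tube's sleeve is turned (its pointer moved by more than 8 mm) (distance of broad_pointer from where it was at the start of the episode above 0.008 m).
It fails at once if the eyepiece is knocked over or pushed more than 30 mm (angle between eyepiece's own z axis and vertical above 0.5 rad or distance of eyepiece from where it was at the start of the episode above 0.03 m).
It also fails if it takes over 29 s, if anything falls off the work surface, if the arm or the gripper's body presses on something with over 40 N, if the wrist force passes 120 N, or if a joint passes its speed limit or range.

## Robot

A 6-joint arm with a two-finger parallel gripper is mounted at the origin on the work surface. World frame = base frame: x ahead of the robot, y to its left, z up, the work surface at z = 0. Lengths are in m, angles in rad, forces in N, time in s.
With the tool pointing down it reaches from about 0.3 to 0.75 m from the base axis. Payload 8.5 kg.
Tool frame: the origin (TCP) lies midway between the tips of the shut fingers; the grasp point (between the pads) lies 19 mm behind it; z points along the fingers, y is the line along which they close (so a half turn about z gives the same grasp; the last joint's range is limited). The gripper opens to 85 mm and grips with 20 to 120 N. Pads are 22 mm wide; open, the fingers measure 114 mm over their backs; the gripper's body (76 mm by 85 mm) begins 54 mm behind the grasp point. The pads swing forward as they close: fully open they stand 13 mm farther back than shut.
Start: joints at [-1.41, 0.381, 1.297, -0, 1.464, -0.215], TCP at [0.202, -0.512, 0.231] pointing down, gripper open.
Joint ranges: [-3.11, 3.11], [-0.89, 2.33], [0.22, 2.48], [-1.42, 4.56], [0.17, 2.85], [-2.88, 2.88]. Speed limits (rad/s): [2.39, 2.39, 3.14, 3.14, 3.14, 3.14].

## Interface

Orientations are given as a unit quaternion [w, x, y, z].
In Python, from cell import sense, cams, ctrl gives the robot as it stands.
- The arm moves only by the shell command python3 -m inch 'ROWS' [FORCE]. ROWS is JSON, a list of rows, each an object of numbers: "hand": the opening, from 0 (shut) to 1 (fully open); "dx", "dy", "dz": the shift along the world's x, y, z in m; "rx", "ry", "rz": the turn, a rotation vector about the world's x, y, z in rad. In form: [{"hand": .., "dx": .., "dy": .., "dz": .., "rx": .., "ry": .., "rz": ..}, ...]. A call has 1 to 20 rows; each row is the pose to reach, as a shift and turn from the pose commanded when the call began; what a row does not reach only later rows make up. A row lasts 1/10 s, in which the tool goes at most 50 mm and 8.59 degrees, less where a joint would pass 70% of its speed; a pose out of reach is approached as far as the arm can. A call with a gripper value outside its range is refused whole. The fingers move at their own pace and stop on an object; FORCE is the grip in N (left out, the last holds). Time passes only in rows, so rows that repeat a pose let the fingers close. It gives the time, the measured TCP pose, the force, the opening and the grip force at its end, in the units of the state.
- sense(): the state, without advancing time (a new reading comes with each control period).
- cams.capture(name): name is "scene" or "top" or "wrist"; returns the picture (384x512x3 uint8, blue, green, red); there is no depth.
- cams.get_calibration(name): a dict with "fx", "fy", "cx", "cy" (pixels), "world_to_cam" (4x4, takes a point from world to camera coordinates). Camera axes: x right, y up, looking along -z (the intrinsics and any distortion apply to the point x, -y, -z); pixel columns grow to the right and rows downward; lengths in m; the calibration is good to about 2 mm. A picture is of the moment at which its call begins: read the wrist's pose just before it. get_calibration takes no time and is no camera call; for the wrist camera it gives the pose at the moment of the call.
- ctrl.sign_off(): hands the job in; it is judged then, once.
Trained networks look in the newest picture that a camera, given by its name, has taken for a name from the list of things; names that differ only in an ending like _2 or _b are one class to them, and where a whole thing is asked for, a point or a joint stands for the part that bears it (a point fixed in the world has none). Each returns a list of dicts, best first, with "confidence" (0 to 1); they miss things now and then, are a little off and sometimes report something else, mostly with a low value. They report only what shows in the picture. A call takes as long as a camera call. They do not tell look-alikes from the thing itself.
- cams.boxes_of(camera, query): "point" ([x, y, z] in m, in the coordinates of the camera as it stood for that picture, good to about 4 mm: the middle of the surface that is visible of it).
- cams.pinpoint(camera, query): "point" ([x, y, z] in m, in the coordinates of the camera as it stood for that picture, good to about 4 mm: a listed point, or the origin of a listed thing).
The state is a dict: "clock": time; "qpos": joint angles; "joint_velocities": joint speeds; "joint_efforts": joint torques, N m; "tcp_pos": TCP position; "tcp_rot": TCP orientation; "contact_force": force on the tool from outside, world axes, zero at the start; "wrist_torque": the same for the moment, N m; "opening": opening from 0.0 (shut) to 1.0 (fully open); "gripper_force": force on a finger pad.
Only numpy, scipy, OpenCV 4.12 (cv2) and the standard library are available. Lean on these libraries where they do the work, as an engineer would, in place of code of your own. Each camera call takes 0.05 s, during which the arm holds its last target. There are 200 camera calls.

## Working session

There is one attempt and no reset: what is moved stays moved. The work goes in short steps, Python scripts to look and compute and a shell command to move; the robot and the scene stay as the last step left them, time stands still between calls to the robot, and variables do not carry over. Pictures are saved under pics/ and viewed, at most 10 in all, crops included, and the job is handed in when it is done.

```bash
mkdir -p pics; cat > h.py <<'E'
import numpy as np, cv2
from cell import sense, cams, ctrl
def w(cam,p):
    M=np.array(cams.get_calibration(cam)["world_to_cam"]); return (np.linalg.inv(M)@np.r_[p,1])[:3]
def px(cam,P):
    c=cams.get_calibration(cam); q=np.array(c["world_to_cam"])@np.r_[P,1]
    return np.array([c["cx"]+c["fx"]*q[0]/-q[2], c["cy"]-c["fy"]*q[1]/-q[2]])
E
python3 - <<'E'
from h import *
a=cams.capture("top"); b=cams.capture("scene")
cv2.imwrite("pics/top.png",cv2.resize(a,(800,600),interpolation=cv2.INTER_CUBIC));cv2.imwrite("pics/scene.png",cv2.resize(b,(800,600)))
for cam in("top","scene"):
  print(cam,{k:v for k,v in cams.get_calibration(cam).items() if k!="world_to_cam"})
  for n in("slim_dock","broad_pointer","eyepiece","slim_sleeve"):
    for f in(cams.pinpoint,cams.boxes_of):
      try:
        for d in f(cam,n):print(n,f.__name__,round(d["confidence"],2),w(cam,d["point"]).round(3),px(cam,w(cam,d["point"])).round())
      except Exception as e:print(n,e)
print(sense())
E
```

```text
top {'fx': 474.71100942011213, 'fy': 474.71100942011213, 'cx': 246.40272513658425, 'cy': 188.2459129099995}
slim_dock call 0.92 [0.518 0.198 0.003] [118. 169.]
slim_dock call 0.93 [0.51  0.186 0.045] [119. 169.]
broad_pointer call 0.72 [ 0.5   -0.143  0.08 ] [341. 170.]
eyepiece call 0.97 [ 0.37  -0.039 -0.   ] [267. 261.]
eyepiece call 0.71 [0.507 0.017 0.002] [231. 175.]
eyepiece call 0.68 [0.412 0.078 0.003] [193. 234.]
eyepiece call 0.67 [ 0.423  0.003 -0.   ] [240. 227.]
eyepiece call 0.96 [0.422 0.003 0.045] [240. 226.]
eyepiece call 0.88 [0.504 0.018 0.052] [230. 171.]
eyepiece call 0.82 [ 0.374 -0.039  0.048] [269. 259.]
eyepiece call 0.56 [0.416 0.075 0.054] [191. 231.]
slim_sleeve it knows: broad_pointer, eyepiece, slim_dock
slim_sleeve call 0.84 [0.504 0.184 0.076] [115. 169.]
slim_sleeve call 0.75 [0.503 0.017 0.049] [230. 172.]
scene {'fx': 374.51954882471193, 'fy': 374.51954882471193, 'cx': 260.19978257535894, 'cy': 192.8542890254573}
slim_dock call 0.65 [0.518 0.199 0.001] [351. 174.]
slim_dock call 0.73 [0.531 0.183 0.039] [354. 170.]
broad_pointer call 0.59 [ 0.547 -
[... 627 characters left out ...]
, 'qpos': array([-1.41027385e+00,  3.80576581e-01,  1.29737832e+00,  6.86254620e-06,
        1.46360436e+00, -2.15278951e-01]), 'joint_velocities': array([-0.00075585,  0.00023974, -0.00090247, -0.00076632,  0.00061367,
        0.0003985 ]), 'joint_efforts': array([-6.80782759e-04, -4.48301160e+01, -2.31456971e+01, -2.06440695e-04,
        5.33892635e-04,  2.04089264e-05]), 'tcp_pos': array([ 0.20186821, -0.51160092,  0.23134231]), 'tcp_rot': array([1.67813835e-05, 9.82398608e-01, 1.86796611e-01, 2.95330469e-06]), 'contact_force': array([ 0.29219906, -0.49733776,  0.55770671]), 'wrist_torque': array([-0.00501854, -0.01380874, -0.06693251]), 'gripper_force': 0.0, 'opening': 0.999296985618501}
```

View pics/top.png

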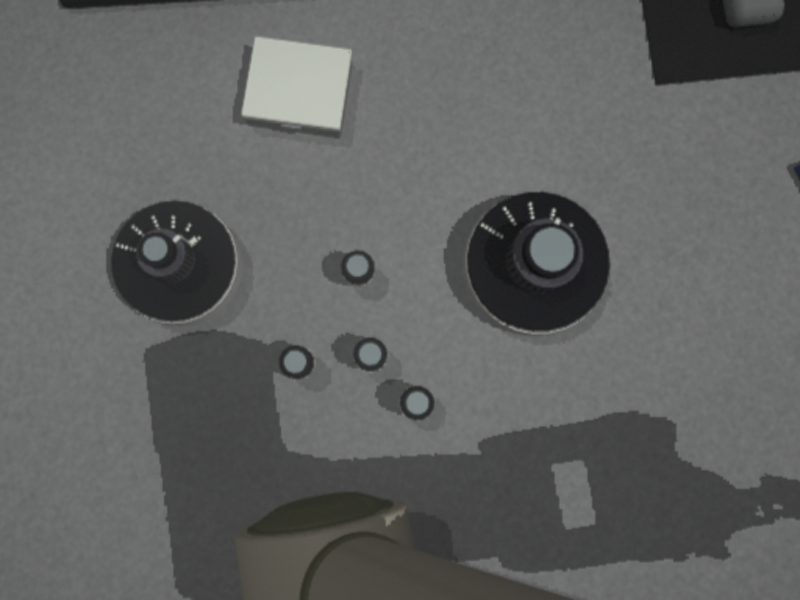

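View pics/scene.png

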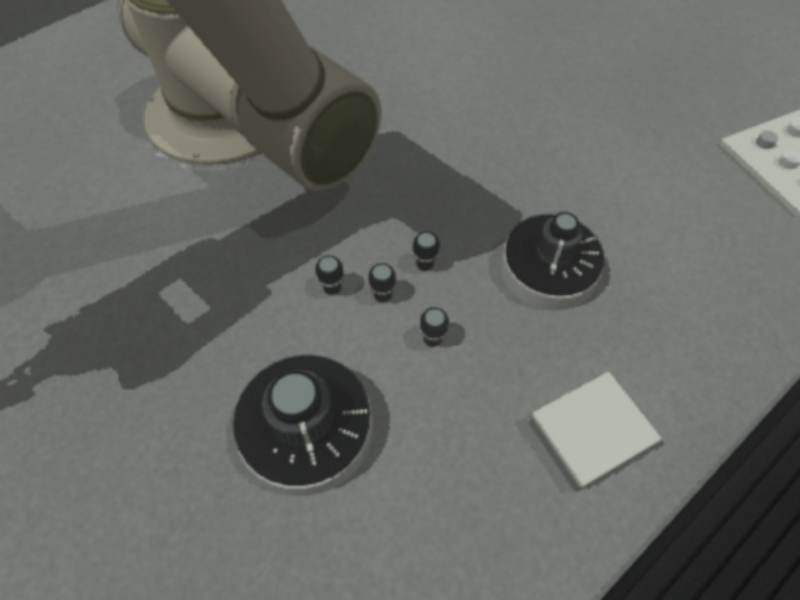

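Top view (800×600): the slim tube is on the left at (172,262) and the broad one on the right at (540,262). There are four eyepiece look-alikes at (357,267), (295,361), (370,354) and (417,402). The one at (357,267), world (0.508,0.017), is farthest from the base, and it stands between the tubes. I'll confirm it and read the pointer in an enlarged crop.

```bash
cat > z.py <<'E'
from h import *
def rect(img,cam,c,z,half=.07,n=400):
    # rectified plane view: up=+x, left=+y
    P=[[c[0]+half,c[1]+half,z],[c[0]+half,c[1]-half,z],[c[0]-half,c[1]-half,z],[c[0]-half,c[1]+half,z]]
    H=cv2.getPerspectiveTransform(np.float32([px(cam,p) for p in P]),np.float32([[0,0],[n,0],[n,n],[0,n]]))
    return cv2.warpPerspective(img,H,(n,n),flags=cv2.INTER_CUBIC)
E
python3 - <<'E'
from z import *
a=cams.capture("top");b=cams.capture("scene")
c=(.518,.198)
r1=rect(a,"top",c,.04);r2=rect(b,"scene",c,.04)
for r in(r1,r2):cv2.circle(r,(200,200),int(62/140*400),(0,0,255),1);cv2.drawMarker(r,(200,200),(0,255,0))
e=cv2.resize(a[140:290,160:310],(200,200),interpolation=cv2.INTER_CUBIC)
cv2.imwrite("pics/r.png",np.vstack([np.hstack([r1,r2]),np.hstack([e,np.zeros((200,600,3),np.uint8)])]))
E
```

```text
(no output)
```

View pics/r.png

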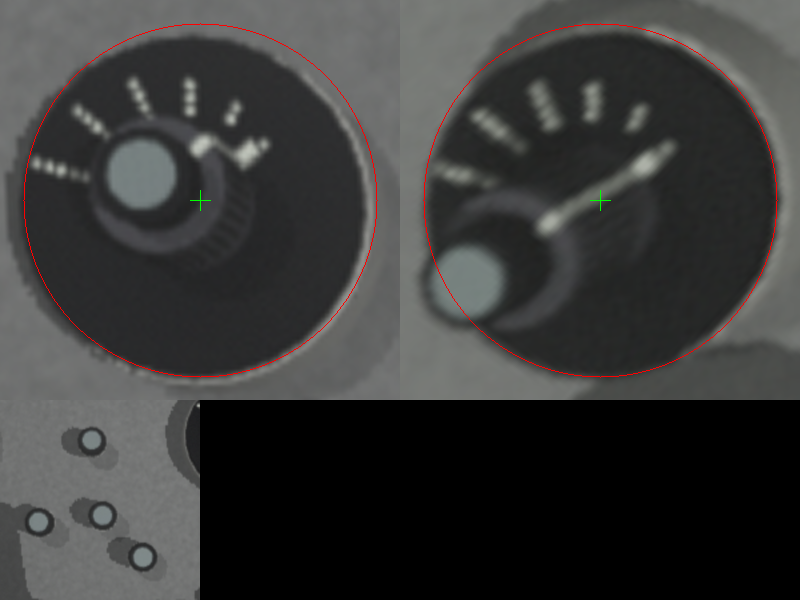

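Confirmed: the eyepiece to leave alone is the top one in the crop, (92,440). The slim tube's pointer is at the single dot, number 1, at (265,143) in the left view. It needs +1.309 rad. The fitted axis is about (0.517,0.1985), so I'll move above it.

```bash
python3 -m inch '[{"hand":1,"dx":0.315,"dy":0.71,"dz":-0.04,"rz":0.7},{"hand":1,"dx":0.315,"dy":0.71,"dz":-0.04,"rz":0.7},{"hand":1,"dx":0.315,"dy":0.71,"dz":-0.04,"rz":0.7},{"hand":1,"dx":0.315,"dy":0.71,"dz":-0.04,"rz":0.7},{"hand":1,"dx":0.315,"dy":0.71,"dz":-0.04,"rz":0.7},{"hand":1,"dx":0.315,"dy":0.71,"dz":-0.04,"rz":0.7},{"hand":1,"dx":0.315,"dy":0.71,"dz":-0.04,"rz":0.7},{"hand":1,"dx":0.315,"dy":0.71,"dz":-0.04,"rz":0.7},{"hand":1,"dx":0.315,"dy":0.71,"dz":-0.04,"rz":0.7},{"hand":1,"dx":0.315,"dy":0.71,"dz":-0.04,"rz":0.7},{"hand":1,"dx":0.315,"dy":0.71,"dz":-0.04,"rz":0.7},{"hand":1,"dx":0.315,"dy":0.71,"dz":-0.04,"rz":0.7},{"hand":1,"dx":0.315,"dy":0.71,"dz":-0.04,"rz":0.7},{"hand":1,"dx":0.315,"dy":0.71,"dz":-0.04,"rz":0.7},{"hand":1,"dx":0.315,"dy":0.71,"dz":-0.04,"rz":0.7},{"hand":1,"dx":0.315,"dy":0.71,"dz":-0.04,"rz":0.7},{"hand":1,"dx":0.315,"dy":0.71,"dz":-0.04,"rz":0.7},{"hand":1,"dx":0.315,"dy":0.71,"dz":-0.04,"rz":0.7},{"hand":1,"dx":0.315,"dy":0.71,"dz":-0.04,"rz":0.7},{"hand":1,"dx":0.315,"dy":0.71,"dz":-0.04,"rz":0.7}]' 40
python3 - <<'E'
from z import *
s=sense();print(s["clock"],s["qpos"].round(3),s["tcp_pos"])
a=cams.capture("wrist")
for f,n in((cams.pinpoint,"slim_dock"),(cams.boxes_of,"slim_sleeve")):
  for d in f("wrist",n):print(n,round(d["confidence"],2),w("wrist",d["point"]).round(4))
r=rect(a,"wrist",(.517,.1985),.04,.08);cv2.circle(r,(200,200),int(62/160*400),(0,0,255),1)
cv2.imwrite("pics/w.png",np.hstack([cv2.resize(a,(400,400)),r]))
E
```

```text
0.9 [-1.41   0.381  1.297  0.     1.464 -0.215] [ 0.20185742 -0.51160208  0.23131619]validation failed for argument at $[0]...
```

View pics/w.png

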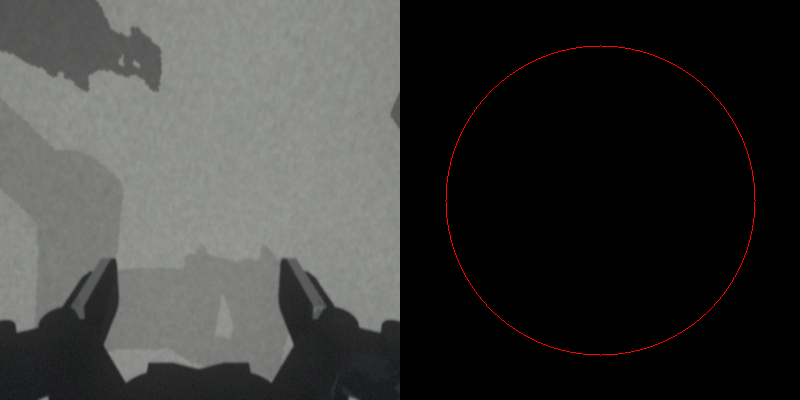

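The call was refused, and the picture shows the arm still at its start pose. The rows probably need all the keys.

```bash
python3 -m inch '[{"hand":1,"dx":0.315,"dy":0.71,"dz":-0.04,"rx":0,"ry":0,"rz":0.7},{"hand":1,"dx":0.315,"dy":0.71,"dz":-0.04,"rx":0,"ry":0,"rz":0.7},{"hand":1,"dx":0.315,"dy":0.71,"dz":-0.04,"rx":0,"ry":0,"rz":0.7},{"hand":1,"dx":0.315,"dy":0.71,"dz":-0.04,"rx":0,"ry":0,"rz":0.7},{"hand":1,"dx":0.315,"dy":0.71,"dz":-0.04,"rx":0,"ry":0,"rz":0.7}]' 40
```

```text
clock: 1.55
tcp_pos: [0.3035, -0.2816, 0.2185]
tcp_rot: [0.0, 0.858, 0.514, 0.0]
contact_force: [1.1, 0.9, 0.2]
opening: 1.001
gripper_force: 0.0
```

```bash
python3 -m inch '[{"hand":1,"dx":0.2135,"dy":0.48,"dz":-0.03,"rx":0,"ry":0,"rz":0},{"hand":1,"dx":0.2135,"dy":0.48,"dz":-0.03,"rx":0,"ry":0,"rz":0},{"hand":1,"dx":0.2135,"dy":0.48,"dz":-0.03,"rx":0,"ry":0,"rz":0},{"hand":1,"dx":0.2135,"dy":0.48,"dz":-0.03,"rx":0,"ry":0,"rz":0},{"hand":1,"dx":0.2135,"dy":0.48,"dz":-0.03,"rx":0,"ry":0,"rz":0},{"hand":1,"dx":0.2135,"dy":0.48,"dz":-0.03,"rx":0,"ry":0,"rz":0},{"hand":1,"dx":0.2135,"dy":0.48,"dz":-0.03,"rx":0,"ry":0,"rz":0},{"hand":1,"dx":0.2135,"dy":0.48,"dz":-0.03,"rx":0,"ry":0,"rz":0},{"hand":1,"dx":0.2135,"dy":0.48,"dz":-0.03,"rx":0,"ry":0,"rz":0},{"hand":1,"dx":0.2135,"dy":0.48,"dz":-0.03,"rx":0,"ry":0,"rz":0},{"hand":1,"dx":0.2135,"dy":0.48,"dz":-0.03,"rx":0,"ry":0,"rz":0},{"hand":1,"dx":0.2135,"dy":0.48,"dz":-0.03,"rx":0,"ry":0,"rz":0},{"hand":1,"dx":0.2135,"dy":0.48,"dz":-0.03,"rx":0,"ry":0,"rz":0},{"hand":1,"dx":0.2135,"dy":0.48,"dz":-0.03,"rx":0,"ry":0,"rz":0}]'
python3 - <<'E'
from z import *
s=sense();print(s["clock"],s["qpos"].round(3),s["tcp_pos"])
a=cams.capture("wrist")
for f,n in((cams.pinpoint,"slim_dock"),(cams.boxes_of,"slim_sleeve")):
  for d in f("wrist",n):print(n,round(d["confidence"],2),w("wrist",d["point"]).round(4))
r=rect(a,"wrist",(.517,.1985),.04,.08);cv2.circle(r,(200,200),int(62/160*400),(0,0,255),1)
cv2.imwrite("pics/w2.png",np.hstack([cv2.resize(a,(400,400)),r]))
E
```

```text
clock: 2.95
tcp_pos: [0.5164, 0.1957, 0.1886]
tcp_rot: [0.0, 0.859, 0.512, -0.0]
contact_force: [1.2, 0.1, -0.9]
opening: 1.002
gripper_force: 0.0
2.95 [ 0.148  0.419  1.364 -0.     1.358  0.644] [0.51636072 0.19574553 0.18861315]
slim_dock 0.66 [0.5159 0.198  0.0008]
slim_sleeve 0.84 [0.5225 0.2105 0.0802]
```

View pics/w2.png

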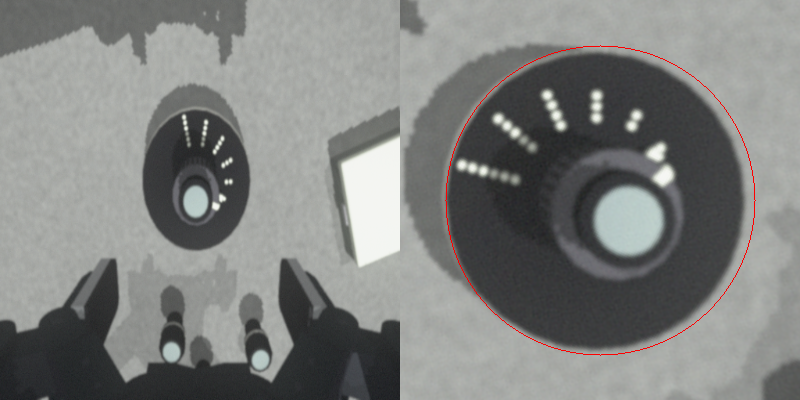

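In the rectified wrist view (right) the disc spans 448–743 × 53–348, so the axis is near (0.5165,0.1995). The pointer is at one dot, (660,165). I'll lower, settle and check the pose before closing.

```bash
python3 -m inch '[{"hand":1,"dx":0,"dy":0.0015,"dz":-0.05,"rx":0,"ry":0,"rz":0},{"hand":1,"dx":0,"dy":0.0015,"dz":-0.1,"rx":0,"ry":0,"rz":0},{"hand":1,"dx":0,"dy":0.0015,"dz":-0.14,"rx":0,"ry":0,"rz":0},{"hand":1,"dx":0,"dy":0.0015,"dz":-0.14,"rx":0,"ry":0,"rz":0},{"hand":1,"dx":0,"dy":0.0015,"dz":-0.14,"rx":0,"ry":0,"rz":0}]'
```

```text
clock: 3.6
tcp_pos: [0.5172, 0.1978, 0.0496]
tcp_rot: [0.0, 0.859, 0.512, 0.0]
contact_force: [1.1, -0.3, 0.7]
opening: 1.001
gripper_force: 0.0
```

```bash
python3 -m inch '[{"hand":1,"dx":0,"dy":0.0015,"dz":0,"rx":0,"ry":0,"rz":0},{"hand":0,"dx":0,"dy":0.0015,"dz":0,"rx":0,"ry":0,"rz":0},{"hand":0,"dx":0,"dy":0.0015,"dz":0,"rx":0,"ry":0,"rz":0},{"hand":0,"dx":0,"dy":0.0015,"dz":0,"rx":0,"ry":0,"rz":0},{"hand":0,"dx":0,"dy":0.0015,"dz":0,"rx":0,"ry":0,"rz":0},{"hand":0,"dx":0,"dy":0.0015,"dz":0,"rx":0,"ry":0,"rz":0},{"hand":0,"dx":0,"dy":0.0015,"dz":0,"rx":0,"ry":0,"rz":0},{"hand":0,"dx":0,"dy":0.0015,"dz":0,"rx":0,"ry":0,"rz":0}]' 30
```

```text
clock: 4.4
tcp_pos: [0.5159, 0.2002, 0.0496]
tcp_rot: [-0.0, 0.859, 0.512, 0.0]
contact_force: [-5.5, 2.7, 9.2]
opening: 0.529
gripper_force: 30.1
```

Gripped at an opening of about 45 mm with low side force. Next I turn it by 1.31.

```bash
python3 -m inch '[{"hand":0,"dx":-0.001,"dy":0.0005,"dz":0,"rx":0,"ry":0,"rz":0.12},{"hand":0,"dx":-0.001,"dy":0.0005,"dz":0,"rx":0,"ry":0,"rz":0.24},{"hand":0,"dx":-0.001,"dy":0.0005,"dz":0,"rx":0,"ry":0,"rz":0.36},{"hand":0,"dx":-0.001,"dy":0.0005,"dz":0,"rx":0,"ry":0,"rz":0.48},{"hand":0,"dx":-0.001,"dy":0.0005,"dz":0,"rx":0,"ry":0,"rz":0.6},{"hand":0,"dx":-0.001,"dy":0.0005,"dz":0,"rx":0,"ry":0,"rz":0.72},{"hand":0,"dx":-0.001,"dy":0.0005,"dz":0,"rx":0,"ry":0,"rz":0.84},{"hand":0,"dx":-0.001,"dy":0.0005,"dz":0,"rx":0,"ry":0,"rz":0.96},{"hand":0,"dx":-0.001,"dy":0.0005,"dz":0,"rx":0,"ry":0,"rz":1.08},{"hand":0,"dx":-0.001,"dy":0.0005,"dz":0,"rx":0,"ry":0,"rz":1.2},{"hand":0,"dx":-0.001,"dy":0.0005,"dz":0,"rx":0,"ry":0,"rz":1.31},{"hand":0,"dx":-0.001,"dy":0.0005,"dz":0,"rx":0,"ry":0,"rz":1.31},{"hand":0,"dx":-0.001,"dy":0.0005,"dz":0,"rx":0,"ry":0,"rz":1.31}]'
```

```text
clock: 5.7
tcp_pos: [0.5151, 0.2002, 0.0495]
tcp_rot: [-0.0, 0.369, 0.93, -0.0]
contact_force: [-5.3, -0.5, 8.4]
opening: 0.527
gripper_force: 30.3
```

```bash
python3 -m inch '[{"hand":1,"dx":0,"dy":0,"dz":0,"rx":0,"ry":0,"rz":0},{"hand":1,"dx":0,"dy":0,"dz":0,"rx":0,"ry":0,"rz":0},{"hand":1,"dx":0,"dy":0,"dz":0,"rx":0,"ry":0,"rz":0},{"hand":1,"dx":0,"dy":0,"dz":0,"rx":0,"ry":0,"rz":0},{"hand":1,"dx":0,"dy":0,"dz":0,"rx":0,"ry":0,"rz":0},{"hand":1,"dx":0,"dy":0,"dz":0,"rx":0,"ry":0,"rz":0},{"hand":1,"dx":0,"dy":0,"dz":0.04,"rx":0,"ry":0,"rz":0},{"hand":1,"dx":0,"dy":0,"dz":0.08,"rx":0,"ry":0,"rz":0},{"hand":1,"dx":0,"dy":0,"dz":0.12,"rx":0,"ry":0,"rz":0},{"hand":1,"dx":0,"dy":0,"dz":0.15,"rx":0,"ry":0,"rz":0},{"hand":1,"dx":0,"dy":0,"dz":0.15,"rx":0,"ry":0,"rz":0}]'
python3 - <<'E'
from z import *
a=cams.capture("wrist");b=cams.capture("scene");t=cams.capture("top")
r=rect(a,"wrist",(.516,.2),.04,.08);r2=rect(b,"scene",(.516,.2),.04,.08)
cv2.imwrite("pics/w3.png",np.hstack([r,r2]));cv2.imwrite("pics/s3.png",b)
for d in cams.pinpoint("scene","eyepiece"):print(w("scene",d["point"]).round(3))
E
```

```text
clock: 6.8
tcp_pos: [0.5171, 0.2004, 0.2027]
tcp_rot: [0.004, 0.369, 0.929, 0.002]
contact_force: [-0.6, 0.5, -0.6]
opening: 1.0
gripper_force: 0.0
[ 0.374 -0.04   0.   ]
[ 0.417  0.008 -0.002]
[0.507 0.014 0.003]
```

View pics/w3.png

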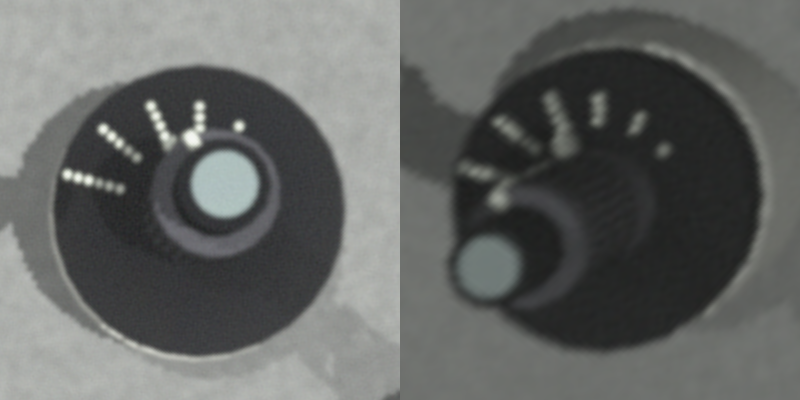

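View pics/s3.png

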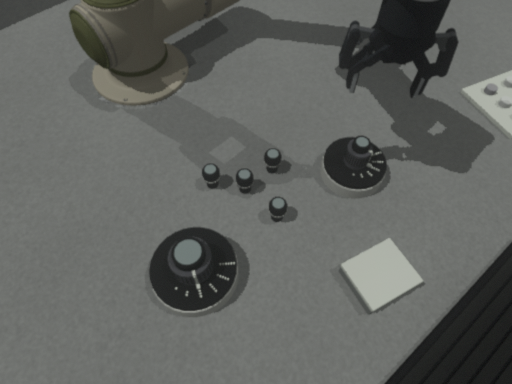

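The pointer foot, (565,148) in the rectified scene view, lines up with the row of four dots at (552,100). The broad tube is unchanged, and the eyepiece is standing at (0.507,0.014). The gripper is clear, so I'll hand in.

```bash
python3 -c "
from cell import ctrl;print(ctrl.sign_off())"
```

```text
the job is handed in; nothing more can be done
None
```

The slim tube's sleeve was turned from 1 to 4 and released, with its pointer in line with the row of four dots; the broad tube and the eyepiece were left as they were, and the job is handed in.

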